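# Cap the hygiene swab and hold the incubator lid for loading

### The arm

A 6-joint arm with a two-finger parallel gripper is mounted at the origin on the work surface. World frame = base frame: x ahead of the robot, y to its left, z up, the work surface at z = 0. Lengths are in m, angles in degrees, forces in N, time in s.
With the tool pointing down it reaches from about 0.3 to 0.75 m from the base axis. Payload 8.5 kg.
Tool frame: the origin (TCP) lies midway between the tips of the shut fingers; the grasp point (between the pads) lies 19 mm behind it; z points along the fingers, y is the line along which they close (so a half turn about z gives the same grasp; the last joint's range is limited). The gripper opens to 88 mm and grips with 3 to 60 N. Pads are 18 mm wide; open, the fingers measure 123 mm over their backs; the gripper's body (75 mm by 187 mm) begins 45 mm behind the grasp point.
Start: joints at [56.362, 21.807, 74.336, -0, 83.858, -12.336], TCP at [0.2, 0.512, 0.239] pointing down, gripper open.
Joint ranges: [-178.18, 178.18], [-50.72, 133.34], [12.68, 142.11], [-81.47, 261.47], [9.98, 163.14], [-165.26, 165.26]. Speed limits (degrees/s): [136.94, 136.94, 180, 180, 180, 180].

### API

Orientations are given as a 3x3 rotation matrix whose columns are the frame's x, y, z axes.
In Python, from rig import r, eoat, planner, sensors, optics, order, spotter gives the robot as it stands. Calls block until the motion is done:
- r.reach(position, orientation): joint-space move of the TCP to a pose.
- r.servo_line(position, ori=None, speed=0.15): straight line of the TCP; ori=None keeps the orientation; speed is the mean speed in m/s.
- r.set_joints(angles): joint-space move.
- eoat.gripper_to(opening, strength=None): opening from 0.0 (shut) to 1.0 (fully open); strength is the grip in N (None keeps the last); returns when the fingers have stopped.
- r.sleep(seconds).
- planner.inverse_kinematics(position, orientation): joint angles nearest the present ones, or None.
- sensors.observe(): the state.
- optics.get_image(name): name is "scene" or "top"; returns the picture (384x512x3 uint8, red, green, blue); there is no depth.
- optics.camera_params(name): a dict with "fov_y" (degrees; the focal length in pixels is half the picture's height over the tangent of half this angle, whatever the lens; pixels are square), "cx", "cy" (the principal point, pixels), "eye" and "orientation" of the camera in the world. Camera axes: x right, y up, looking along -z (the intrinsics and any distortion apply to the point x, -y, -z); pixel columns grow to the right and rows downward; lengths in m; the calibration is good to about 2 mm. A picture is of the moment at which its call begins. camera_params takes no time and is no camera call.
A pose or a line that the arm cannot do raises r.Unreachable and nothing moves.
- order.close_job(): hands the job in; it is judged then, once.
Trained networks look in the newest picture that a camera, given by its name, has taken for a name from the list of things; names that differ only in an ending like _2 or _b are one class to them, and where a whole thing is asked for, a point or a joint stands for the part that bears it (a point fixed in the world has none). Each returns a list of dicts, best first, with "conf" (0 to 1); they miss things now and then, are a little off and sometimes report something else, mostly with a low value. They report only what shows in the picture. A call takes as long as a camera call.
- spotter.silhouettes(camera, query): "mask" (384x512 bool, what is visible of it) and "bbox" ([left, top, right, bottom] in pixels, round what is visible of it).
The state is a dict: "t": time; "joint_pos": joint angles; "qvel": joint speeds; "effort": joint torques, N m; "eef_pos": TCP position; "ee_rot": TCP orientation; "contact_force": force on the tool from outside, world axes, zero at the start; "moment": the same for the moment, N m; "opening": opening from 0.0 (shut) to 1.0 (fully open); "finger_force": force on a finger pad.
Only numpy, scipy, OpenCV 4.12 (cv2) and the standard library are available. Lean on these libraries where they do the work, as an engineer would, in place of code of your own. Each camera call takes 0.05 s, during which the arm holds its last target. There are 200 camera calls.

### The job

Take the swab by its blue cap out of the white sleeve on the steel stand, put it down into the one open amber vial in the orange rack and press the cap firmly home on the vial's rim. Then lift the incubator's self-closing lid to its loading position, 40 degrees open with the green band on its side cheek at the casing rim, never so far that the red part comes up over the rim, and finish while holding it there so that I can load the vial. Leave the other vials and everything else on the table where they are.

Things in the scene. Friction and masses are not known exactly. Their poses are not given: they have to be found in the camera images.
- swab_cap (a point): Centre (half-way up) of the swab's blue cap, the part to grip: round, upright, 14 mm wide, 36 mm tall; z points up. Below the cap's flat shoulder (18 mm below this point): a tapered white plug 8 mm wide and long, then a white shaft 5 mm thick ending in a 6 mm bud, whose end is 58 mm below the shoulder. Loose, about 18 g. At the start the cap stands on the sleeve's rim
- swab_shoulder (a point): Centre of the underside (shoulder) of the swab's blue cap, 18 mm below swab_cap; when the cap is home this lies at the vial's mouth
- sleeve_rim (a point): Centre of the rim of the upright white sleeve in which the swab stands at the start: 15 mm outside, 11 mm bore, rim 85 mm above the table, on a fixed round steel stand 64 mm across (24 mm tall). The swab lifts straight up out of it; its bud is clear after 58 mm
- vial_mouth (a point): Centre of the mouth (rim) of the one open amber vial: a tube 15 mm outside, 11 mm bore, 2 mm wall, 80 mm tall, bore 76 mm deep, with a white ring 20 mm below the rim. Loose, about 25 g, standing upright in one of the four places of the rack, its mouth 90 mm above the table. z axis up
- rack: Fixed orange vial rack, a block 50 x 172 x 55 mm; origin at the centre of its underside, z up. Four vials stand in one row along its own y axis, at y = -60, -20, 20 and 60 mm, in holes 45 mm deep, so an open vial shows 35 mm above the block. Nothing stands beside the row, so fingers that close along the rack's x axis clear the neighbouring vials
- capped_a_top (a point): Top centre of a capped amber vial (15 mm across, blue 14 mm cap 36 mm tall, top 126 mm above the table) in the rack; leave it in place
- capped_b_top (a point): The same for the second capped vial in the rack; leave it in place
- capped_c_top (a point): The same for the third capped vial in the rack; leave it in place
- incubator: Fixed white swab incubator, a box 190 x 230 mm, casing rim 125 mm and shut lid 152 mm above the table; origin at the centre of its underside, z up. Its own -x side is the front, with a sloping keypad nose 50 mm out and at most 68 mm high; the lid is hinged along its +x (rear) edge, parallel to its y axis
- lid (a joint): Opening angle of the incubator lid in rad: 0 shut, grows as its front rises; loading position 0.70 (40 deg). Its grey side cheeks rise out of the casing: their green band is at the casing rim from 0.61 to 0.785, the red part comes over it from 0.84. Spring and weight always shut it: lifting takes 5 N upward at the handle at first, 12 N at 40 deg. Moves freely, falls shut if let go; stop at 1.25
- lid_handle (a point): Middle of the lid's bar handle: round dark steel bar 12 mm thick, 124 mm long, parallel to the incubator's y axis, on two arms in front of the lid, 39 mm free between bar and lid, nothing within 60 mm below it; 135 mm above the table when shut, then 229 mm in front of the hinge line and 14 mm above it; it swings on that radius and turns easily between fingers that close across it
- lid_hinge (a point): Middle of the lid's hinge line, fixed to the casing, 121 mm above the table
- spray_mid (a point): Spray bottle, white and green, 72 mm across, 190 mm tall, this point 90 mm up; leave it standing in place
- scoop_mid (a point): Steel measuring scoop like a mug, 82 mm across, 105 mm tall, handle at one side, this point 50 mm up; leave it in place
- marker_mid (a point): Marker pen lying on the table, 135 mm long, 18 mm thick, this point near its middle; leave it in place
- low_trays_mid (a point): Low stack of clear trays, 165 x 125 mm, about 60 mm tall, this point 30 mm up; leave it in place

How it is judged:
By the outcome, as a careful person would: the job done as asked, in the order asked, and still so for the second after the job is handed in, while the arm keeps its last pose, push and grip.
It also fails if it takes over 64 s, if anything falls off the work surface, if the arm or the gripper's body presses on something with over 40 N, if the wrist force passes 120 N, or if a joint passes its speed limit or range.

## Working session

There is one attempt and no reset: what is moved stays moved. The work goes in short steps, each a Python script; the robot and the scene stay as the last script left them, time stands still between calls to the robot, and variables do not carry over. Pictures are saved under pics/ and viewed, at most 10 in all, crops included, and the job is handed in when it is done.

```bash
ls; mkdir -p pics
python3 - <<'E'
from rig import r, eoat, planner, sensors, optics, order, spotter
import cv2
for n in ("scene","top"):
    p=optics.camera_params(n); print(n,p)
    cv2.imwrite(f"pics/{n}0.png",optics.get_image(n)[:,:,::-1])
print(sensors.observe())
E
```

```text
pics
scene {'fov_y': 56.828671450773115, 'cx': 255.60174530763308, 'cy': 190.87097137838506, 'eye': array([ 1.26847188, -0.11799538,  0.74096575]), 'orientation': array([[ 0.12784161, -0.64046795,  0.75726965],
       [ 0.99156826,  0.09884825, -0.08379386],
       [-0.0211875 ,  0.76159689,  0.64770461]])}
top {'fov_y': 55.42572071778606, 'cx': 255.9926412542285, 'cy': 196.22545850370463, 'eye': array([ 0.34090515, -0.06612345,  1.0668466 ]), 'orientation': array([[ 0.09170508,  0.97114318, -0.22016154],
       [-0.99576628,  0.09083273, -0.01410437],
       [ 0.00630051,  0.22052288,  0.97536145]])}
{'t': 0.1, 'joint_pos': array([ 5.63635555e+01,  2.18368361e+01,  7.43764300e+01, -1.28270766e-03,
        8.38556819e+01, -1.23352331e+01]), 'qvel': array([-0.02109679, -0.06666797, -0.14443124,  0.04679769, -0.01035286,
       -0.01393833]), 'effort': array([ 3.02894281e-03, -4.38643956e+01, -2.24911416e+01,  7.14654825e-02,
        3.42052756e-02, -7.02767193e-05]), 'eef_pos': array([0.19967393, 0.51223306, 0.23822569]), 'ee_rot': array([[-9.31684346e-01,  3.63268303e-01, -6.48039090e-04],
       [ 3.63268805e-01,  9.31683824e-01, -1.01421670e-03],
       [ 2.35334759e-04, -1.18034221e-03, -9.99999276e-01]]), 'contact_force': array([-0.26797081,  0.43971709, -0.29579191]), 'moment': array([ 0.03631997,  0.05595783, -0.00674175]), 'finger_force': 0.0, 'opening': 1.000939752504655}
```

View pics/scene0.png

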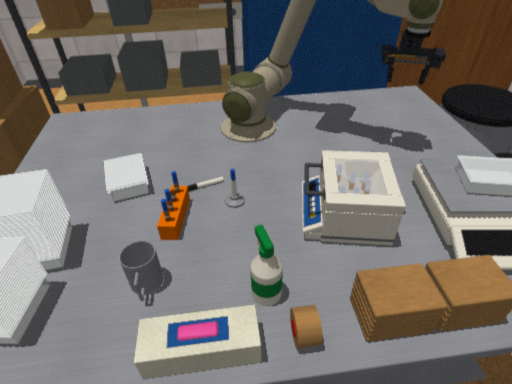

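View pics/top0.png

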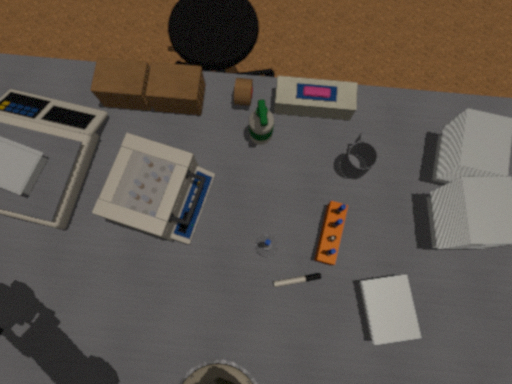

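The scene view shows the swab cap at about (233,175), the rack at (175,210) with three blue caps, and the incubator handle at (313,180). In the top view the swab is at (266,243), the rack at (332,233) with the open vial near (332,238), and the handle near (189,203). Next I'll measure these precisely.

```bash
cat > h.py <<'E'
from rig import r, eoat, planner, sensors, optics, order, spotter
import cv2, numpy as np
from scipy.optimize import least_squares
def cam(n):
    p=optics.camera_params(n); f=192/np.tan(np.radians(p["fov_y"]/2))
    return p,f
def proj(n,X):
    p,f=cam(n); c=(np.atleast_2d(X)-p["eye"])@p["orientation"]
    return np.c_[p["cx"]+f*c[:,0]/-c[:,2], p["cy"]+f*c[:,1]/c[:,2]]
def ray(n,uv):
    p,f=cam(n); d=p["orientation"]@np.array([(uv[0]-p["cx"])/f,-(uv[1]-p["cy"])/f,-1]); return p["eye"],d/np.linalg.norm(d)
def onplane(n,uv,z):
    e,d=ray(n,uv); return e+d*(z-e[2])/d[2]
def tri(us,ut):
    (a,d),(b,e)=ray("scene",us),ray("top",ut)
    s=np.linalg.lstsq(np.c_[d,-e],b-a,rcond=None)[0]
    P,Q=a+d*s[0],b+e*s[1]; return (P+Q)/2,np.linalg.norm(P-Q)
def blue(im):
    h=cv2.cvtColor(im,cv2.COLOR_RGB2HSV); return ((h[...,0]>100)&(h[...,0]<128)&(h[...,1]>110)&(h[...,2]>50)).astype(np.uint8)
def blobs(im,box):
    l,t,R,b=box; m=np.zeros(im.shape[:2],np.uint8); m[t:b,l:R]=blue(im)[t:b,l:R]
    n,_,st,c=cv2.connectedComponentsWithStats(m); return [(c[i].round(2),st[i]) for i in range(1,n) if st[i,4]>4]
E
python3 - <<'E'
from h import *
S=optics.get_image("scene");T=optics.get_image("top")
for n,im,bx in(("scene",S,(150,155,250,225)),("top",T,(245,195,355,270))):
    for c,s in blobs(im,bx): print(n,c,s)
for q in("swab_cap","vial_mouth","rack","incubator","lid_handle","lid","spray_mid","sleeve_rim"):
    for n in("scene","top"):
        for d in spotter.silhouettes(n,q)[:4]:
            ys,xs=np.nonzero(d["mask"]); print(q,n,round(d["conf"],2),d["bbox"],len(xs),(xs.mean().round(2),ys.mean().round(2)) if len(xs) else "")
a=cv2.resize(S[160:240,150:250],(400,320),interpolation=cv2.INTER_CUBIC)
b=cv2.resize(T[195:275,250:350],(400,320),interpolation=cv2.INTER_CUBIC)
c=cv2.resize(S[145:225,295:395],(400,280),interpolation=cv2.INTER_CUBIC)
d=cv2.resize(T[145:225,125:225],(400,280),interpolation=cv2.INTER_CUBIC)
cv2.imwrite("pics/crop1.png",np.vstack([np.hstack([a,b]),np.hstack([c,d])])[:600,:,::-1])
E
```

```text
scene [232.39 173.84] [230 169   5  11  44]
scene [174.04 176.43] [171 171   6  12  46]
scene [165.77 199.47] [161 189  10  22 106]
top [342.12 207.  ] [340 205   5   5  16]
top [339.  221.5] [337 220   5   4  14]
top [267.18 241.82] [265 239   5   6  22]
top [332. 251.] [330 250   5   3  13]
swab_cap scene 0.5 [229.9, 169.0, 238.5, 177.7] 56 (np.float64(232.36), np.float64(173.95))
swab_cap top 0.66 [340.1, 132.9, 377.1, 179.2] 1065 (np.float64(357.88), np.float64(159.03))
swab_cap top 0.49 [94.3, 135.6, 203.5, 236.7] 6735 (np.float64(145.72), np.float64(185.42))
vial_mouth scene 0.28 [119.7, 239.7, 162.2, 300.5] 1769 (np.float64(141.52), np.float64(266.85))
vial_mouth scene 0.16 [170.3, 190.2, 174.1, 210.9] 87 (np.float64(168.71), np.float64(199.66))
rack scene 0.63 [155.7, 182.1, 190.7, 241.0] 1009 (np.float64(174.27), np.float64(216.11))
rack top 0.72 [311.5, 206.4, 346.6, 262.7] 1017 (np.float64(329.48), np.float64(234.27))
incubator scene 0.65 [302.8, 150.6, 400.9, 243.0] 8269 (np.float64(351.81), np.float64(198.14))
incubator top 0.59 [88.9, 130.9, 215.4, 244.9] 8860 (np.float64(154.24), np.float64(189.8))
lid_handle scene 0.75 [305.3, 151.1, 403.7, 215.2] 4650 (np.float64(358.05), np.float64(182.07))
lid_handle top 0.67 [95.8, 132.9, 200.7, 235.0] 6703 (np.float64(145.7), np.float64(184.97))
lid scene 0.72 [302.9, 150.5, 405.5, 213.8] 4850 (np.float64(357.12), np.float64(182.06))
lid top 0.69 [94.1, 135.4, 205.8, 240.0] 7112 (np.float64(146.71), np.float64(185.81))
spray_mid scene 0.65 [254.5, 224.8, 284.5, 304.5] 1827 (np.float64(265.56), np.float64(270.82))
spray_mid scene 0.56 [165.2, 201.8, 169.7, 219.2] 126 (np.float64(165.39), np.float64(209.67))
sleeve_rim scene 0.73 [223.7, 181.2, 244.8, 207.9] 250 (np.float64(234.08), np.float64(196.97))
sleeve_rim top 0.91 [256.1, 236.5, 276.6, 253.0] 354 (np.float64(265.53), np.float64(246.19))
```

View pics/crop1.png

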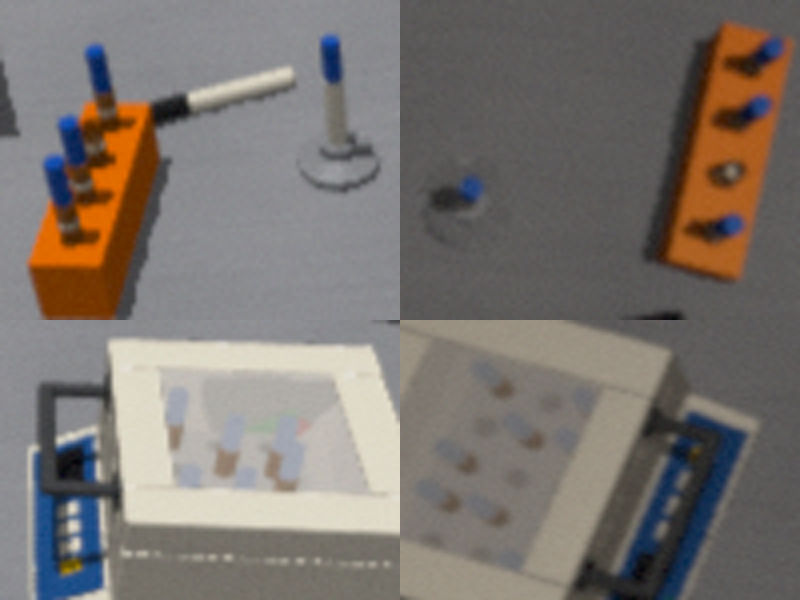

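The crops confirm that the open vial is second from the robot-side end of the rack, at top (332.5,238), with the caps at top (342,207), (338,222) and (332,251). The handle bar runs from (306.7,164) to (307.5,193) in the scene view and from (203,176) to (189,222) in the top view.

```bash
cat >> h.py <<'E'
from scipy.optimize import minimize
K=8
def cyl(c,rad,z0,z1):
    a=np.linspace(0,2*np.pi,40); x=c[0]+rad*np.cos(a); y=c[1]+rad*np.sin(a)
    return np.r_[np.c_[x,y,0*a+z0],np.c_[x,y,0*a+z1]]
def bl(im):
    f=im.astype(float); return f[...,2]-f[...,0]
def render(n,solids,box):
    l,t,R,b=box; m=np.zeros(((b-t)*K,(R-l)*K),np.float32)
    for s in solids:
        uv=(proj(n,s)+.5-[l,t])*K-.5
        cv2.fillConvexPoly(m,cv2.convexHull(np.round(uv*16).astype(np.int32)),1,shift=4)
    return cv2.GaussianBlur(cv2.resize(m,(R-l,b-t),interpolation=cv2.INTER_AREA),(0,0),.7)
def fit(ims,boxes,model,x0,step):
    def cost(p):
        e=0
        for n in ims:
            l,t,R,b=boxes[n]; d=bl(ims[n])[t:b,l:R]; m=render(n,model(p),boxes[n])
            A=np.c_[m.ravel(),np.ones(m.size)]; w=np.linalg.lstsq(A,d.ravel(),rcond=None)[0]
            e+=((d.ravel()-A@w)**2).sum()/d.var()/d.size
        return e
    x0=np.array(x0,float); sim=np.vstack([x0,x0+np.diag(step)])
    o=minimize(cost,x0,method="Nelder-Mead",options=dict(initial_simplex=sim,xatol=1e-5,fatol=1e-7,maxiter=600)); return o.x,o.fun
def rackpt(p,y,x=0): return np.array([p[0]+x*np.cos(p[2])-y*np.sin(p[2]),p[1]+x*np.sin(p[2])+y*np.cos(p[2])])
E
python3 - <<'E'
from h import *
ims={}
for n in("scene","top"): ims[n]=np.mean([optics.get_image(n) for _ in range(6)],0)
print("swab tri",tri((232.39,173.84),(267.18,241.82)))
A=tri((174.04,176.43),(332,251));print("capfar",A)
N=tri((163.5,204),(342.1,207));print("capnear",N)
hb={"scene":[(306.7,164.4),(307.5,193)],"top":[(203,176.4),(188.7,221.6)]}
e=[tri(a,b) for a in hb["scene"] for b in hb["top"]]; print("handle ends",e)
for sub in (["scene","top"],["scene"],["top"]):
    im={k:ims[k] for k in sub}
    bx={"scene":(222,160,244,190),"top":(257,232,278,252)}
    s=tri((232.39,173.84),(267.18,241.82))[0]
    if len(sub)==2: print("swab xyz",fit(im,bx,lambda p:[cyl(p,.007,p[2]-.018,p[2]+.018)],s,(.01,.01,.01)))
    print("swab",sub,fit(im,bx,lambda p:[cyl(p,.007,.085,.121)],s[:2],(.01,.01)))
    d=N[0]-A[0]; yaw=np.arctan2(-d[0],d[1]); c=(N[0]+A[0])[:2]/2
    bx={"scene":(152,162,186,218),"top":(322,198,352,260)}
    for sg in((1,))if len(sub)>1 else (1,):
        print(yaw)
        mod=lambda ys,z:(lambda p:[cyl(rackpt(p,y),.007,(p[3] if len(p)>3 else z)-.018,(p[3] if len(p)>3 else z)+.018) for y in ys])
        ys=(.06,.02,-.06)
        if len(sub)==2: print("rack+z",fit(im,bx,mod(ys,0),[*c,yaw,.108],(.008,.008,.1,.01)))
        print("rack",sub,fit(im,bx,mod(ys,.108),[*c,yaw],(.008,.008,.1)))
E
```

```text
swab tri (array([ 0.43852224, -0.09300048,  0.10546419]), np.float64(0.0006272691342113818))
capfar (array([ 0.4299566 , -0.26248642,  0.10969099]), np.float64(5.7608932854185704e-05))
capnear (array([ 0.54862663, -0.28397705,  0.11151796]), np.float64(0.000772726959226156))
handle ends [(array([0.57144205, 0.08381287, 0.21414298]), np.float64(0.0108498369965604)), (array([0.46883163, 0.11644898, 0.13685115]), np.float64(0.006661908316043405)), (array([0.59128022, 0.09189795, 0.13688079]), np.float64(0.0008752516220952477)), (array([0.48128984, 0.12921435, 0.03906813]), np.float64(0.005373852640658501))]
swab xyz (array([ 0.43870075, -0.09335479,  0.10555803]), np.float64(0.15436132668156174))
swab ['scene', 'top'] (array([ 0.43853887, -0.09342103]), np.float64(0.19270650133263031))
-1.7499503810598134
rack+z (array([ 0.48891505, -0.2728594 , -1.75611265,  0.11057736]), np.float64(1.675763447841215))
rack ['scene', 'top'] (array([ 0.48864094, -0.27299589, -1.75642267]), np.float64(1.681669579534037))
swab ['scene'] (array([ 0.43525137, -0.09339097]), np.float64(0.12054097697938088))
-1.7499503810598134
rack ['scene'] (array([ 0.4847682 , -0.27451811, -1.75613306]), np.float64(0.7910378786055575))
swab ['top'] (array([ 0.4391163 , -0.09321837]), np.float64(0.0295771958643582))
-1.7499503810598134
rack ['top'] (array([ 0.48849659, -0.27202013, -1.75222953]), np.float64(0.8765332012802609))
```

```bash
sed -i 's/return f\[...,2\]-f\[...,0\]/return np.maximum(f[...,2]-f[...,:2].max(2),0)/' h.py
python3 - <<'E'
from h import *
ims={}
for n in("scene","top"): ims[n]=np.mean([optics.get_image(n) for _ in range(6)],0)
ys=(.06,.02,-.06)
for sub in (["scene","top"],["scene"],["top"]):
    im={k:ims[k] for k in sub}
    bx={"scene":(222,160,244,190),"top":(257,232,278,252)}
    s,c=fit(im,bx,lambda p:[cyl(p,.007,.085,.121)],(.4385,-.093),(.01,.01))
    bx={"scene":(152,162,186,218),"top":(322,198,352,260)}
    p,c2=fit(im,bx,lambda p:[cyl(rackpt(p,y),.007,.090,.126) for y in ys],[.4888,-.2728,-1.754],(.008,.008,.1))
    print(sub,s,c,p,c2,"vial",rackpt(p,-.02),"rel",rackpt(p,-.02)-s)
    if len(sub)>1: print(fit(im,bx,lambda p:[cyl(rackpt(p,y),.007,p[3]-.018,p[3]+.018) for y in ys],[.4888,-.2728,-1.754,.108],(.008,.008,.1,.01)))
# open vial mouth from top view: brightness crop check
T=ims["top"]; print(proj("top",[[*rackpt(p,-.02),.09]]),proj("scene",[[*rackpt(p,-.02),.09]]))
d=T[228:248,322:344].astype(int); print(d[...,2])
# reachability
q=sensors.observe()
E
```

```text
['scene', 'top'] [ 0.43856422 -0.09328547] 0.15946089655553863 [ 0.48874377 -0.27340523 -1.75060558] 0.5810357799719035 vial [ 0.46906621 -0.26982839] rel [ 0.03050199 -0.17654292]
(array([ 0.48923136, -0.27323906, -1.75007652,  0.11069399]), np.float64(0.552460195931461))
['scene'] [ 0.43523955 -0.09338586] 0.08789149082720249 [ 0.48584225 -0.27415524 -1.75235958] 0.14572626303633482 vial [ 0.466171   -0.27054389] rel [ 0.03093145 -0.17715803]
['top'] [ 0.43912183 -0.09325947] 0.022668159222331098 [ 0.48941154 -0.27321848 -1.74834037] 0.3952298837970819 vial [ 0.46972593 -0.26968623] rel [ 0.0306041  -0.17642676]
[[333.8413131  236.87738673]] [[172.03167327 190.58976342]]
[[ 10   6  16  29  31  30  31  27  27  27  23  24  18  24  27  30  30  30
   29  32  49  71]
 [  7  10  19  30  29  30  31  28  30  30  30  29  26  30  31  29  31  28
   29  38  56  72]
 [  7  15  22  28  30  29  30  29  30  30  30  29  31  29  30  30  29  29
   30  38  61  79]
 [  7  14  25  29  30  29  30  31  33  31  31  30  30  30  30  29  32  29
   30  42  65  81]
 [ 12  18  26  29  30  29  30  31  30  30  32 
[... 742 characters left out ...]
8  43  37  31  31  32  32  42
   67  84  87  89]
 [ 29  31  32  33  33  26  23  16  22  26  34  34  32  32  32  30  35  48
   70  86  87  88]
 [ 31  29  32  33  33  30  31  29  28  24  28  30  32  31  32  34  34  53
   74  86  88  88]
 [ 32  33  33  31  32  31  32  32  32  30  31  34  33  32  31  34  38  57
   78  88  90  88]
 [ 31  31  34  32  32  30  35  34  33  33  35  34  30  33  33  35  42  65
   81  88  89  89]
 [ 33  31  32  32  31  32  34  33  32  30  34  30  32  29  33  32  47  71
   85  89  88  91]
 [ 30  33  32  34  36  33  32  30  33  31  34  32  31  32  33  36  53  74
   87  89  89  89]
 [ 32  32  35  30  33  34  32  31  36  42  47  48  44  39  33  39  59  78
   86  89  89  90]]
```

```bash
cat >> h.py <<'E'
YAW=-1.750; ex=np.array([np.cos(YAW),np.sin(YAW),0])
Rg=np.c_[np.cross(-ex,[0,0,-1]),-ex,[0,0,-1]]
SW=np.array([.4386,-.0933]); VI=SW+[.0306,-.1767]
def st(m=""):
    o=sensors.observe(); print(m,"t",round(o["t"],2),"p",o["eef_pos"].round(4),"F",o["contact_force"].round(1),"op",round(o["opening"],3),"ff",round(o["finger_force"],1)); return o
E
python3 - <<'E'
from h import *
eoat.gripper_to(.5,20)
r.reach([*SW,.20],Rg); st("above")
r.servo_line([*SW,.091],speed=.12); st("at")
eoat.gripper_to(0.0,30); st("closed")
r.servo_line([*SW,.216],speed=.12); st("up")
o=sensors.observe(); print(o["ee_rot"].round(3))
S=optics.get_image("scene");T=optics.get_image("top")
u,v=proj("scene",[[*SW,.19]])[0].astype(int); a,b=proj("top",[[*SW,.19]])[0].astype(int)
cv2.imwrite("pics/hold.png",np.hstack([cv2.resize(i[y-40:y+40,x-40:x+40],(400,400),interpolation=2) for i,x,y in((S,u,v),(T,a,b))])[:,:,::-1])
E
```

```text
above t 5.31 p [ 0.4387 -0.0928  0.2001] F [0.7 0.9 0.1] op 0.499 ff 0.0
at t 6.37 p [ 0.4389 -0.0934  0.0915] F [ 0.4  0.4 -0. ] op 0.503 ff 0.0
closed t 6.94 p [ 0.4387 -0.0933  0.0911] F [0.1 0.5 2.4] op 0.148 ff 30.0
up t 8.13 p [ 0.4383 -0.0932  0.2154] F [ 0.3  0.1 -0.5] op 0.149 ff 30.0
[[-0.984  0.178 -0.001]
 [ 0.178  0.984  0.001]
 [ 0.001  0.    -1.   ]]
```

View pics/hold.png

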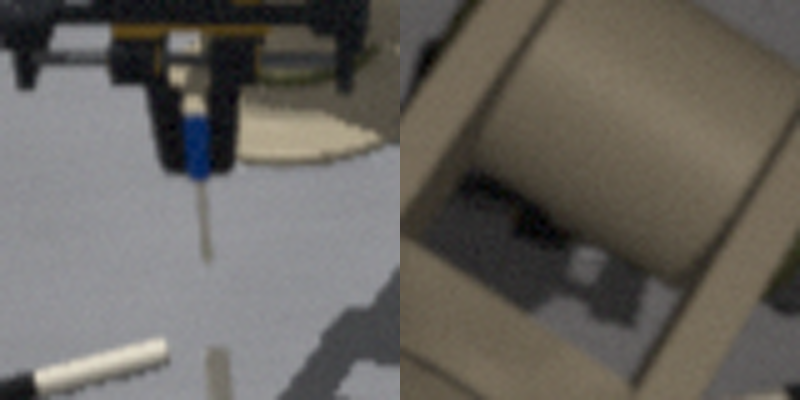

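The swab is held upright by its cap in the scene view, and the bud hangs clear above the sleeve. The arm hides it from the top camera. Moving to above the vial.

Run:
```python
from h import *
r.servo_line([*VI,.216],speed=.15)
r.servo_line([*VI,.165],speed=.1); o=st("over")  # bud ~16 mm above the mouth
S=np.mean([optics.get_image("scene") for _ in range(4)],0).astype(np.uint8);T=optics.get_image("top")
print("mouth px",proj("scene",[[*VI,.09]]),"shoulder",proj("scene",[[*VI,.159]]), "bud", proj("scene",[[*VI,.101]]))
u,v=proj("scene",[[*VI,.11]])[0].astype(int); a,b=proj("top",[[*VI,.11]])[0].astype(int)
print(u,v,a,b)
cv2.imwrite("pics/over.png",np.hstack([cv2.resize(i[y-30:y+30,x-20:x+20],(400,600),interpolation=2) for i,x,y in((S,u,v),(T,a,b))])[:,:,::-1])
```

```text
over t 10.23 p [ 0.4694 -0.27    0.1655] F [ 0.8 -0.2 -1.1] op 0.145 ff 30.0
mouth px [[171.92992493 190.48284843]] shoulder [[167.53757529 171.22841258]] bud [[171.25581692 187.52780829]]
170 185 335 236
```

View pics/over.png

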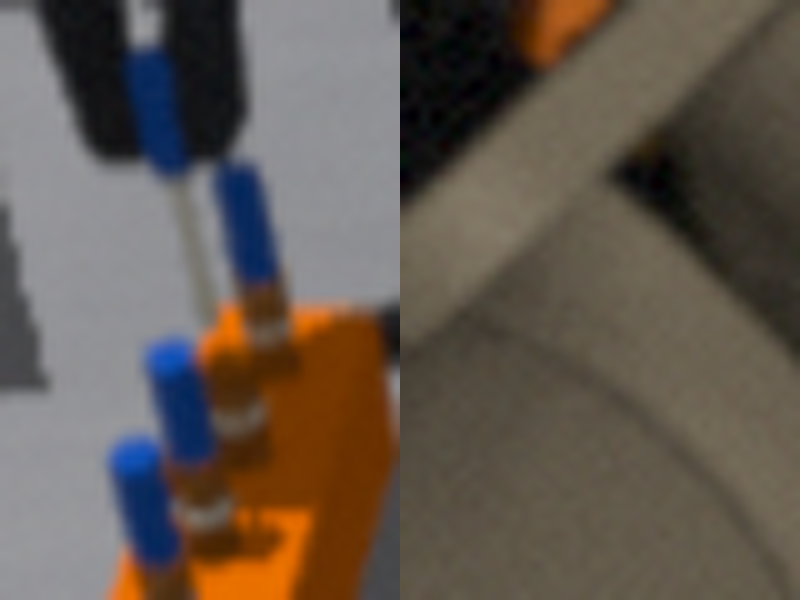

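In the scene crop the bud hangs near crop (207,320) and the open vial's mouth is near (230,358). The bud may be a few mm to the left, so I'll quantify that before inserting.

```bash
cat > m.py <<'E'
from h import *
from scipy.interpolate import interp1d
S=np.mean([optics.get_image("scene") for _ in range(8)],0)
def axis(xy,zs): return proj("scene",[[*xy,z] for z in zs])
def rowc(w,rows,l,R):
    return np.array([(w[y,l:R]*np.arange(l,R)).sum()/w[y,l:R].sum() for y in rows])
def cmp(name,w,rows,hw,xy,z0,z1):
    A=axis(xy,np.linspace(z0,z1,50)); g=interp1d(A[:,1],A[:,0],fill_value="extrapolate"); out=[]
    for y in rows:
        x=g(y); l=int(round(x-hw)); R=l+2*hw+1; v=w[y,l:R]; v=np.clip(v-.3*v.max(),0,None)
        out.append((v*np.arange(l,R)).sum()/v.sum()-x)
    print(name,np.round(out,2),"mean",np.mean(out).round(2))
B=bl(S); p=(.48874,-.27341,-1.7506)
o=sensors.observe(); tp=o["eef_pos"][:2]; dz=o["eef_pos"][2]-.091
print("tcp",tp)
cmp("held cap",B,range(161,171),5,tp,.085+dz,.121+dz)
gray=S.astype(float).mean(2)
cmp("shaft",-gray+gray[172:187,160:182].max(),range(174,185),4,tp,.027+dz,.085+dz)
for n,y in(("A+60",.06),("B+20",.02),("D-60",-.06)):
    P=rackpt(p,y); q=axis(P,[.126,.09]); print(n,q.round(1).tolist())
    cmp(n,B,range(int(q[0,1])+1,int(q[1,1])),4,P,.09,.126)
for y in range(182,204): print(y,S[y,164:182].astype(int)[:, :].tolist() if 0 else S[y,164:182,2].astype(int), S[y,164:182,0].astype(int))
E
python3 m.py
```

```text
tcp [ 0.46918674 -0.27000883]
held cap [-0.89 -0.97 -0.97 -1.01 -1.08 -1.2  -1.29 -1.22 -1.2  -1.12] mean -1.09
shaft [3.03 3.   3.89 3.75 3.46 3.14 3.98 3.86 3.42 3.08 2.73] mean 3.39
A+60 [[162.6, 199.7], [165.1, 209.7]]
A+60 [ 0.56 -0.01 -0.2  -0.01  0.09 -0.01 -0.11 -0.18  0.1 ] mean 0.03
B+20 [[166.3, 189.9], [168.7, 199.8]]
B+20 [ 0.12 -0.17 -0.06  0.02 -0.08  0.09  0.11  0.06 -0.85] mean -0.08
D-60 [[173.0, 171.9], [175.1, 181.7]]
D-60 [ 0.21 -0.02  0.04  0.14  0.1   0.05  0.07  0.03  0.03] mean 0.07
182 [150 149 150 150 144 115 113 141 143  96  89  89  87  78 104 142 147 149] [145 145 144 144 140 123 121 139 139  84  36  22  24  54 115 140 143 143]
183 [150 148 149 149 146 119 108 129 141  97  70  66  62  51  88 140 149 149] [144 144 144 144 142 126 118 130 138 108  66  62  70  71 106 138 145 145]
184 [150 149 149 148 145 123 106 117 135  97  51  36  31  31  75 136 146 147] [144 144 144 144 142 128 117 125 143 124  88  82  83  78 100 142 149 148]
185 [150 149 149 149 147 126 104  96  97  69  36  24  21  20  52 102 110 111] [145 144 145 143 143 130 118 136 183 165 109  84  80 
[... 2038 characters left out ...]
 15  11   5   3   0   0   0   0   0] [ 52  75  80  38  14   6  17  46  71  73  72  73  78 106 116 118 117 118]
200 [179 151 102  92  91  88  83  54  21   3   5   3   5   2   0   0   0   1] [ 20  35  75  43  23  19  33  60  72  70  71  74  79 104 116 117 118 118]
201 [155 119  76  68  69  67  57  31  10   2   6   2   1   1   0   0   0   0] [ 19  29  75  73  59  58  76  73  75  73  76  86  91 111 116 118 118 117]
202 [117  94  60  34  34  38  24  11   5   2   2   0   0   0   0   1   0   0] [ 17  25  69  82  77  78  84  77  84 100 103 108 109 116 117 118 117 117]
203 [94 88 72 32 21 18 16 16 15  2  0  0  0  0  0  0  0  0] [ 10  15  46  83  85  79  76  75  84 110 116 118 118 117 118 118 118 118]
```

```bash
cat > m2.py <<'E'
from h import *
S=np.mean([optics.get_image("scene") for _ in range(8)],0); p=(.48874,-.27341,-1.7506); b=S[...,2]
def edge(row,c):   # right edge of ring at half of plateau
    x=np.arange(c-1,c+6); v=b[row,x]; k=v[:3].max()/2; i=next((i for i in range(2,7) if v[i]<k),None)
    return x[i-1]+(v[i-1]-k)/(v[i-1]-v[i]) if i else np.nan
for n,y in(("A",.06),("B",.02),("open",-.02),("D",-.06)):
    q=proj("scene",[[*rackpt(p,y),z] for z in(.074,.07,.066)])[1]; c=int(round(q[0])); r0=int(round(q[1]))
    print(n,q.round(2),[(r,round(edge(r,c)-q[0]-(r-q[1])*.22,2),int(b[r,c:c+3].max())) for r in range(r0-2,r0+4)])
o=sensors.observe(); tp=o["eef_pos"]; zz=np.linspace(0,.07,30)+tp[2]-.07
A=proj("scene",[[*tp[:2],z] for z in zz]); g=np.polyfit(A[:,1],A[:,0],2)
for y in range(172,188):
    x=np.polyval(g,y); l=int(round(x-.4))-3; w=np.clip(143-b[y,l:l+6],0,None); print(y,round(x,2),round((w*np.arange(l,l+6)).sum()/w.sum()-x,2),b[y,l-1:l+8].astype(int))
E
python3 m2.py
```

```text
A [166.49 215.05] [(213, np.float64(2.22), 21), (214, np.float64(3.4), 25), (215, np.float64(3.12), 49), (216, np.float64(2.35), 76), (217, np.float64(1.54), 65), (218, np.float64(1.42), 25)]
B [169.94 205.09] [(203, np.float64(2.88), 16), (204, np.float64(3.65), 35), (205, np.float64(3.4), 73), (206, np.float64(2.44), 84), (207, np.float64(1.71), 70), (208, np.float64(0.69), 27)]
open [173.19 195.71] [(194, np.float64(3.92), 16), (195, np.float64(3.78), 47), (196, np.float64(3.2), 74), (197, np.float64(2.34), 67), (198, np.float64(0.89), 50), (199, np.float64(-1.2), 12)]
D [176.25 186.88] [(185, np.float64(nan), 51), (186, np.float64(nan), 39), (187, np.float64(2.97), 71), (188, np.float64(2.09), 68), (189, np.float64(1.1), 47), (190, np.float64(0.85), 8)]
172 167.71 -0.56 [139 143 124 103  95  96 114 122  97]
173 167.94 -0.64 [150 142 118 106 103 135 141 112  95]
174 168.17 -0.52 [149 149 139 117 109 135 144 119  97]
175 168.4 -0.38 [149 150 147 126 110 126 142 129  99]
176 168.62 -0.4 [150 149 148 134 111 121 144 139 105]
177 168.85 -0.35 [149 149 148 143 114 114 143 145 111]
178 169.08 -0.46 [149 149 146 119 110 141 145 118  97]
179 169.31 -0.35 [149 150 147 126 112 129 142 122  97]
180 169.54 -0.4 [149 148 146 128 111 121 142 128 101]
181 169.76 -0.36 [148 148 148 140 115 118 142 138 102]
182 169.99 -0.41 [150 150 145 116 112 141 144  96  89]
183 170.22 -0.29 [150 149 146 118 109 128 141  95  71]
184 170.45 -0.23 [148 149 145 122 106 118 135  97  50]
185 170.68 0.15 [149 149 146 126 104  97  96  68  37]
186 170.9 1.09 [150 149 139 109  87  42  12  25  24]
187 171.13 0.95 [152 152 146 116  82   2   0  52  45]
```

Measured along the image columns, the shaft is 0.38 px left of prediction and the open vial about 0.3 px right, roughly 1.8 mm in total. I'll correct that and lower in stages while watching the force.

Run:
```python
from h import *
V=VI+np.array([.128,.99])*.0017
r.servo_line([*V,.165],speed=.05); F0=st("shift")["contact_force"]
for z in(.150,.146,.142,.136,.128,.120,.114,.110):
    r.servo_line([*V,z],speed=.05); o=st(z); d=o["contact_force"]-F0
    if d[2]>4 or np.hypot(*d[:2])>4: print("contact",d); break
S=optics.get_image("scene"); cv2.imwrite("pics/in.png",cv2.resize(S[145:225,140:220],(560,560),interpolation=2)[:,:,::-1])
```

```text
shift t 11.53 p [ 0.4694 -0.2682  0.165 ] F [ 0.1  0.1 -0.3] op 0.147 ff 30.0
0.15 t 11.98 p [ 0.4693 -0.2683  0.1497] F [-0.2 -0.  -0.5] op 0.146 ff 30.0
0.146 t 12.23 p [ 0.4694 -0.2682  0.1458] F [-1.3  0.3 -0.1] op 0.148 ff 30.0
0.142 t 12.48 p [ 0.4693 -0.2682  0.1418] F [ 0.3  0.6 -0.4] op 0.148 ff 30.0
0.136 t 12.75 p [ 0.4693 -0.2682  0.1356] F [0.3 1.  0.2] op 0.146 ff 30.0
0.128 t 13.06 p [ 0.4693 -0.2682  0.1276] F [-1.1  1.1 -0.2] op 0.149 ff 30.0
0.12 t 13.37 p [ 0.4693 -0.2682  0.1196] F [-0.1  0.5  0.2] op 0.144 ff 30.0
0.114 t 13.63 p [ 0.4693 -0.2682  0.1137] F [-0.9  0.7 -1. ] op 0.146 ff 30.0
0.11 t 13.88 p [ 0.4693 -0.2683  0.1098] F [ 1.2 -0.1 -0.8] op 0.147 ff 30.0
```

View pics/in.png

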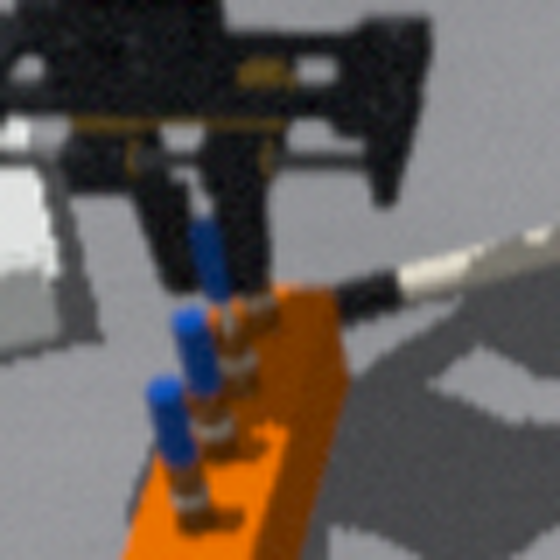

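The swab is in the vial, with the blue cap at crop (212,260) directly over the mouth and no side force. Next I'll press it home with the force monitored.

Run:
```python
from h import *
eoat.gripper_to(0.0,50)
V=VI+np.array([.128,.99])*.0017; F0=np.array([0,.3,-.4])
z=.107
while z>.088:
    r.servo_line([*V,z],speed=.03); r.sleep(.05); o=st(round(z,4)); d=o["contact_force"]-F0
    if d[2]>22 or np.hypot(*d[:2])>12: break
    z-=.002 if d[2]<3 else .001
```

```text
0.107 t 14.45 p [ 0.4694 -0.2683  0.1069] F [0.2 0.2 0.3] op 0.14 ff 50.0
0.105 t 14.75 p [ 0.4694 -0.2683  0.105 ] F [ 0.2 -0.7  0.1] op 0.139 ff 50.0
0.103 t 15.05 p [ 0.4694 -0.2683  0.1029] F [ 0.1  0.2 -0.6] op 0.143 ff 50.0
0.101 t 15.35 p [ 0.4694 -0.2683  0.1009] F [-0.3 -1.2 -0. ] op 0.144 ff 50.0
0.099 t 15.65 p [ 0.4694 -0.2683  0.0989] F [-0.1  0.3  0.2] op 0.143 ff 50.0
0.097 t 15.95 p [ 0.4694 -0.2683  0.0969] F [ 0.1 -0.1  0.1] op 0.139 ff 50.0
0.095 t 16.25 p [ 0.47   -0.2689  0.096 ] F [-0.3 -0.3  7. ] op 0.142 ff 50.0
0.094 t 16.55 p [ 0.4705 -0.2692  0.0959] F [-0.3 -0.2 14.5] op 0.143 ff 50.0
0.093 t 16.85 p [ 0.4708 -0.2696  0.0957] F [-1.3  0.7 20.1] op 0.141 ff 50.0
0.092 t 17.15 p [ 0.4711 -0.2698  0.0956] F [-2.3  1.6 26.2] op 0.141 ff 50.0
```

Run:
```python
from h import *
V=VI+np.array([.128,.99])*.0017
r.servo_line([*V,.0958],speed=.03); st("relax")
eoat.gripper_to(.45,30); st("open")
r.servo_line([*V,.20],speed=.15); st("up")
r.reach([.40,-.02,.26],Rg); st()
S,T=[np.mean([optics.get_image(n) for _ in range(5)],0) for n in("scene","top")]
ims={"scene":S,"top":T}
bx={"scene":(152,162,186,218),"top":(322,198,352,260)}; ys=(.06,.02,-.06)
for sub in(("scene",),("top",)):
    im={k:ims[k] for k in sub}
    print(sub,fit(im,bx,lambda p:[cyl(rackpt(p,y),.007,.09,.126) for y in ys]+[cyl(p[3:5],.007,.09,.126)],[.4887,-.2734,-1.7506,.469,-.2698],(.004,.004,.03,.004,.004)))
im=[cv2.resize(i[y:y+80,x:x+80].astype(np.uint8),(400,400),interpolation=2) for i,x,y in((S,130,150),(T,292,190))]
cv2.imwrite("pics/done.png",np.hstack(im)[:,:,::-1])
```

```text
relax t 17.43 p [ 0.4696 -0.2685  0.096 ] F [ 0.2 -0.3  7.1] op 0.145 ff 50.0
open t 17.99 p [ 0.4694 -0.2683  0.0957] F [-0.8 -0.2  0.1] op 0.449 ff 0.0
up t 18.83 p [ 0.4691 -0.268   0.1991] F [-0.6  0.7  0.6] op 0.452 ff 0.0
 t 19.87 p [ 0.4005 -0.0207  0.2596] F [-0.3 -0.4  0.4] op 0.449 ff 0.0
('scene',) (array([ 0.48583846, -0.27410502, -1.75153112,  0.46621096, -0.2708489 ]), np.float64(0.130607783153377))
('top',) (array([ 0.48940049, -0.27298545, -1.74532752,  0.46945087, -0.27014054]), np.float64(0.39442799503023024))
```

View pics/done.png

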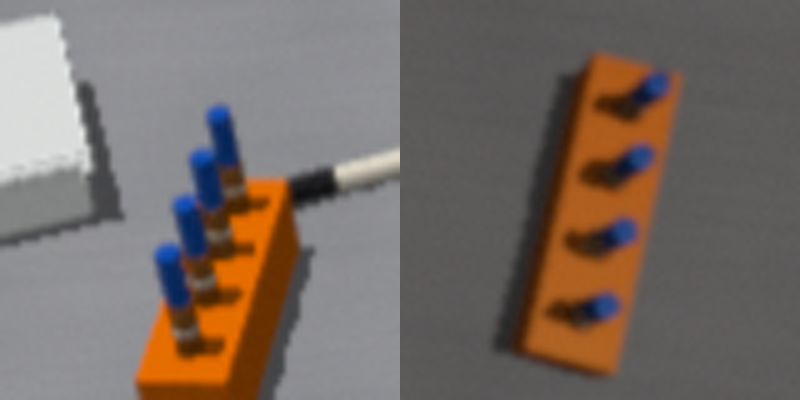

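All four caps now stand in line at the same height in both views, so the swab is seated. Next is the lid handle.

Run:
```python
from h import *
T=optics.get_image("top"); S=optics.get_image("scene")
for uv in((203,176.4),(188.7,221.6)): print("top",onplane("top",uv,.135))
for uv in((306.7,164.4),(307.5,193)): print("scene",onplane("scene",uv,.1375))
# dark bar pixels in top: line fit, row by row
g=T.astype(float).max(2)
for y in range(176,222,5): print(y,[int(v) for v in g[y,182:212]])
for n in("top",):
    m=spotter.silhouettes(n,"lid")[0]["mask"].astype(np.uint8)
    c=cv2.findContours(m,0,1)[0]; c=max(c,key=cv2.contourArea); print(np.array([onplane(n,p,.152)[:2] for p in cv2.boxPoints(cv2.minAreaRect(c))]).round(3))
for q in([.530,.104,.116],[.542,.166,.26]): print(planner.inverse_kinematics(q,Rg))
```

```text
top [0.59170836 0.09177651 0.135     ]
top [0.46854702 0.11344436 0.135     ]
scene [0.46923064 0.1196922  0.1375    ]
scene [0.59193179 0.09213799 0.1375    ]
176 [158, 151, 119, 80, 44, 39, 34, 44, 42, 43, 47, 43, 43, 47, 44, 42, 52, 49, 49, 48, 55, 60, 68, 80, 83, 86, 86, 97, 103, 111]
181 [125, 93, 84, 87, 80, 77, 76, 71, 66, 67, 53, 42, 45, 48, 51, 55, 68, 72, 54, 47, 41, 43, 48, 67, 77, 83, 83, 81, 99, 109]
186 [80, 84, 82, 81, 77, 81, 87, 106, 110, 99, 86, 84, 82, 83, 75, 56, 44, 44, 47, 39, 43, 55, 75, 82, 82, 81, 90, 103, 111, 95]
191 [78, 80, 79, 79, 91, 106, 110, 96, 84, 81, 83, 85, 97, 103, 84, 54, 47, 46, 42, 47, 69, 82, 82, 83, 88, 102, 113, 103, 95, 92]
196 [77, 75, 87, 107, 111, 94, 90, 84, 83, 87, 102, 108, 93, 56, 43, 36, 40, 52, 64, 70, 70, 85, 83, 83, 74, 74, 75, 78, 79, 84]
201 [88, 106, 113, 96, 83, 83, 84, 85, 88, 84, 67, 49, 45, 49, 63, 79, 97, 100, 99, 96, 101, 95, 97, 95, 97, 96, 95, 89, 84, 75]
206 [116, 99, 87, 82, 82, 83, 95, 99, 97, 70, 49, 70, 92, 104, 105, 105, 108, 103, 104, 103, 105, 106, 101, 103, 93, 82, 63, 65, 76, 87]
211 [86, 78, 72, 56, 51, 53, 44, 41, 70, 98, 109, 109, 112, 110, 115, 111, 109, 108, 107, 110, 106, 95, 83, 65, 71, 91, 101, 101, 101, 103]
216 [73, 47, 21, 25, 39, 63, 91, 109, 114, 112, 114, 113, 116, 116, 115, 113, 116, 110, 102, 83, 67, 70, 96, 104, 111, 112, 108, 107, 105, 108]
221 [39, 41, 56, 87, 109, 114, 117, 117, 116, 118, 117, 119, 115, 116, 113, 107, 83, 64, 75, 93, 108, 115, 118, 116, 113, 116, 114, 113, 115, 111]
[[0.465 0.358]
 [0.698 0.325]
 [0.634 0.073]
 [0.408 0.118]]
[-1.46324605e+00  2.78097033e+01  8.66678406e+01 -2.54444375e-14
  6.55224561e+01 -8.11956319e+01]
[ 5.06509077e+00  2.27396765e+01  6.92929478e+01 -2.54444375e-14
  8.79673757e+01 -7.46672951e+01]
```

```bash
cat >> h.py <<'E'
a=np.radians(-11.2); NX=np.array([-np.sin(a),np.cos(a),0]); Rh=np.c_[np.cross(NX,[0,0,-1]),NX,[0,0,-1]]
HB=np.array([.530,.1035,0])
E
python3 - <<'E'
from h import *
eoat.gripper_to(.38,20)
r.reach([HB[0],HB[1],.26],Rh); st("above")
r.servo_line([HB[0],HB[1],.17],speed=.15); F0=st("")["contact_force"]
z=.17
while z>.117:
    z-=.009; r.servo_line([HB[0],HB[1],z],speed=.08); o=sensors.observe()
    if np.linalg.norm(o["contact_force"]-F0)>6: print("contact"); break
st("down")
if z<.118:
    eoat.gripper_to(0,15); o=st("closed"); print("along n",o["contact_force"]@NX)
E
```

```text
above t 21.57 p [0.5294 0.1029 0.2599] F [ 0.1  0.4 -0.3] op 0.378 ff 0.0
 t 22.32 p [0.5303 0.103  0.1711] F [ 0.3 -0.1  0.7] op 0.377 ff 0.0
down t 23.88 p [0.5299 0.1035 0.116 ] F [ 0.  -0.1  0.3] op 0.381 ff 0.0
closed t 24.34 p [0.5305 0.1053 0.1164] F [ 2.4 11.3 -0.3] op 0.125 ff 14.9
along n 11.571747468071809
```

Run:
```python
from h import *
p=np.array([HB[0],HB[1],.116])+NX*.0018
r.servo_line(p,speed=.03); r.sleep(.2); o=st("centred")
eoat.gripper_to(0,40); o=st("grip")
p0=o["eef_pos"]; np.save("p0.npy",p0)
R,a0=np.hypot(.229,.014),np.arctan2(.014,.229)
for th in np.arange(.05,.36,.05):
    q=p0+NX*(R*np.cos(a0)-R*np.cos(a0+th))+[0,0,R*np.sin(a0+th)-R*np.sin(a0)]
    r.servo_line(q,speed=.06); o=st(round(th,2)); print("  n",round(o["contact_force"]@NX,1), "zerr",(o["eef_pos"]-q).round(4))
    if np.linalg.norm(o["contact_force"])>35: break
S=optics.get_image("scene"); cv2.imwrite("pics/lid1.png",cv2.resize(S[100:250,270:420],(600,600),interpolation=2)[:,:,::-1])
```

```text
centred t 24.79 p [0.5305 0.1054 0.1162] F [0.5 2.5 2.2] op 0.124 ff 14.6
grip t 25.01 p [0.5305 0.1053 0.1162] F [0.3 1.4 3.5] op 0.119 ff 39.3
0.05 t 25.35 p [0.5306 0.1062 0.127 ] F [ 4.3  0.9 -6.2] op 0.117 ff 40.3
  n 1.7 zerr [-0.0001 -0.0001 -0.0006]
0.1 t 25.69 p [0.5309 0.1077 0.1386] F [ 4.3  1.5 -6.9] op 0.116 ff 40.4
  n 2.3 zerr [-0.     -0.0001 -0.0004]
0.15 t 26.03 p [0.5314 0.1098 0.1499] F [ 5.1  1.9 -8. ] op 0.115 ff 40.3
  n 2.8 zerr [-0.     -0.0001 -0.0004]
0.2 t 26.38 p [0.532  0.1125 0.161 ] F [ 5.   1.2 -7.7] op 0.116 ff 40.4
  n 2.1 zerr [ 0.0001 -0.0001 -0.0004]
0.25 t 26.72 p [0.5327 0.1157 0.1718] F [ 6.2  2.  -8.7] op 0.119 ff 40.5
  n 3.1 zerr [ 0.0001 -0.0001 -0.0006]
0.3 t 27.06 p [0.5335 0.1194 0.1825] F [  8.1   1.3 -10. ] op 0.114 ff 40.5
  n 2.9 zerr [ 0.0002 -0.     -0.0007]
0.35 t 27.4 p [0.5345 0.1237 0.1931] F [  7.8   2.4 -10.3] op 0.115 ff 40.4
  n 3.8 zerr [ 0.0004  0.     -0.0008]
```

View pics/lid1.png

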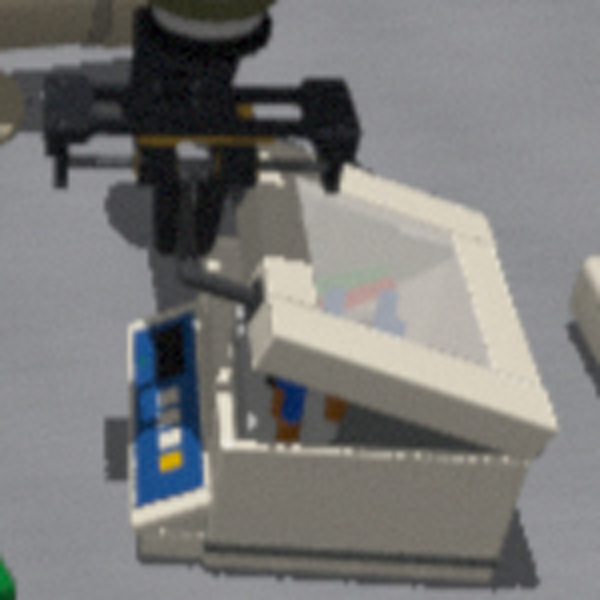

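The lid is rising with the bar held between the fingers near crop (190,255). Continuing to 0.69 rad, easing the small force along the bar.

Run:
```python
from h import *
p0=np.load("p0.npy"); R,a0=np.hypot(.229,.014),np.arctan2(.014,.229)
BX=np.array([np.cos(a),np.sin(a),0]); e=0
for th in(.40,.45,.50,.55,.60,.64,.67,.69):
    f=sensors.observe()["contact_force"]@BX; e+=np.clip(f,-8,8)*.00008
    q=p0+NX*(R*np.cos(a0)-R*np.cos(a0+th))+[0,0,R*np.sin(a0+th)-R*np.sin(a0)]+BX*e
    r.servo_line(q,speed=.06); o=st(th); print("  n",round(o["contact_force"]@NX,1),"e",round(e,4))
    if np.linalg.norm(o["contact_force"])>35: break
r.sleep(.4); o=st("hold")
z=o["eef_pos"][2]+.135-p0[2]; print("angle",np.arcsin((z-.121)/R)-a0)
S=optics.get_image("scene"); cv2.imwrite("pics/lid2.png",cv2.resize(S[100:250,270:420],(600,600),interpolation=2)[:,:,::-1])
```

```text
0.4 t 27.79 p [0.5355 0.1284 0.2031] F [  6.2   1.6 -10.5] op 0.116 ff 40.5
  n 2.8 e 0.0006
0.45 t 28.13 p [0.5367 0.1336 0.213 ] F [  5.3   1.7 -12.2] op 0.109 ff 40.5
  n 2.7 e 0.001
0.5 t 28.48 p [0.538  0.1393 0.2225] F [  4.9   3.3 -12.4] op 0.111 ff 40.5
  n 4.2 e 0.0014
0.55 t 28.82 p [0.5394 0.1455 0.2318] F [  4.2   2.6 -12.7] op 0.115 ff 40.6
  n 3.4 e 0.0018
0.6 t 29.16 p [0.5411 0.1527 0.2415] F [  4.4   4.2 -15. ] op 0.112 ff 40.8
  n 5.0 e 0.002
0.64 t 29.46 p [0.5424 0.1585 0.2486] F [  3.    6.2 -17.5] op 0.109 ff 40.9
  n 6.6 e 0.0023
0.67 t 29.73 p [0.5434 0.163  0.2537] F [  4.5   5.9 -18.4] op 0.111 ff 41.0
  n 6.6 e 0.0025
0.69 t 29.98 p [0.5441 0.166  0.2568] F [  4.2   6.  -19.4] op 0.103 ff 41.0
  n 6.7 e 0.0027
hold t 30.38 p [0.544  0.1659 0.2567] F [  3.2   6.2 -19.1] op 0.109 ff 41.0
angle 0.6780237661134327
```

View pics/lid2.png

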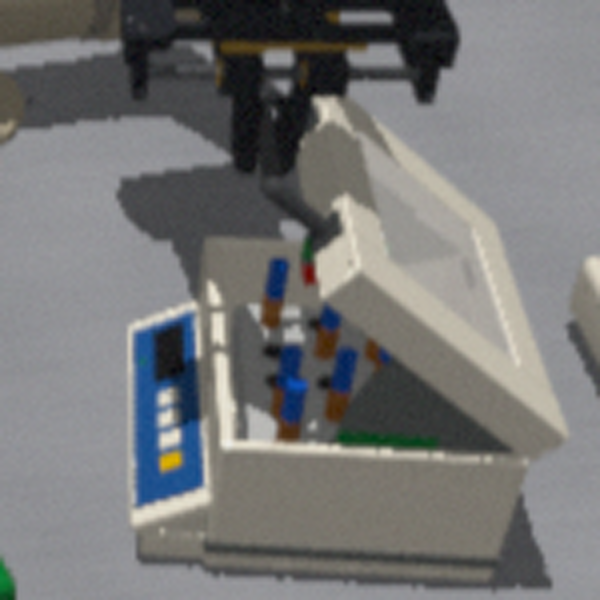

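The green band shows along the near casing rim at crop (340–435,438) and no red is over the rim there. The path is pulling radially by about 18 N, so I'll ease 2 mm toward the hinge and check the angle from the lid corner.

Run:
```python
from h import *
p0=np.load("p0.npy"); R,a0=np.hypot(.229,.014),np.arctan2(.014,.229); BX=np.array([np.cos(a),np.sin(a),0])
p=p0+NX*(R*np.cos(a0)-R*np.cos(a0+.69))+[0,0,R*np.sin(a0+.69)-R*np.sin(a0)]+BX*.003
p=p+(NX*.72-np.array([0,0,.69]))*.002+(NX*.69+np.array([0,0,.72]))*.0035
r.servo_line(p,speed=.04); r.sleep(.3); o=st("eased"); f=o["contact_force"]; 
print("radial in",f@NX*.72-f[2]*.69,"tang",f@NX*.69+f[2]*.72)
bar=o["eef_pos"]-p0; h=p0+NX*.229; d=-(bar-NX*.229)@NX
print("angle",np.arctan2(.014+bar[2],d)-a0,"radius",np.hypot(d,.014+bar[2]))
H=np.array([*(p0+NX*.229)[:2],.121])
for th in(0,.6,.65,.7,.75,.8):
    w=lambda x,z,y:H-NX*(x*np.cos(th)-z*np.sin(th))+np.array([0,0,x*np.sin(th)+z*np.cos(th)])+BX*y
    print(th,"front-near top corner",proj("scene",[w(.184,.031,.115),w(.19,.031,.115)]).round(1).tolist(),"far",proj("scene",[w(.184,.031,-.115)]).round(1).tolist())
S=optics.get_image("scene"); cv2.imwrite("pics/lid3.png",cv2.resize(S[110:240,310:420],(660,780),interpolation=2)[:600,:,::-1])
```

```text
eased t 30.98 p [0.5448 0.1685 0.2594] F [ -4.8  -0.  -10.2] op 0.103 ff 40.3
radial in 6.362726035631371 tang -8.044465827138463
angle 0.7023752986997451 radius 0.22734410853605488
0 front-near top corner [[327.8, 202.9], [325.3, 202.9]] far [[321.0, 150.3]]
0.6 front-near top corner [[354.8, 171.3], [352.8, 170.1]] far [[342.7, 120.7]]
0.65 front-near top corner [[358.3, 169.1], [356.4, 167.7]] far [[345.5, 118.6]]
0.7 front-near top corner [[361.9, 166.9], [360.1, 165.5]] far [[348.4, 116.6]]
0.75 front-near top corner [[365.7, 164.9], [364.0, 163.3]] far [[351.4, 114.7]]
0.8 front-near top corner [[369.6, 163.0], [368.1, 161.3]] far [[354.6, 112.9]]
```

View pics/lid3.png

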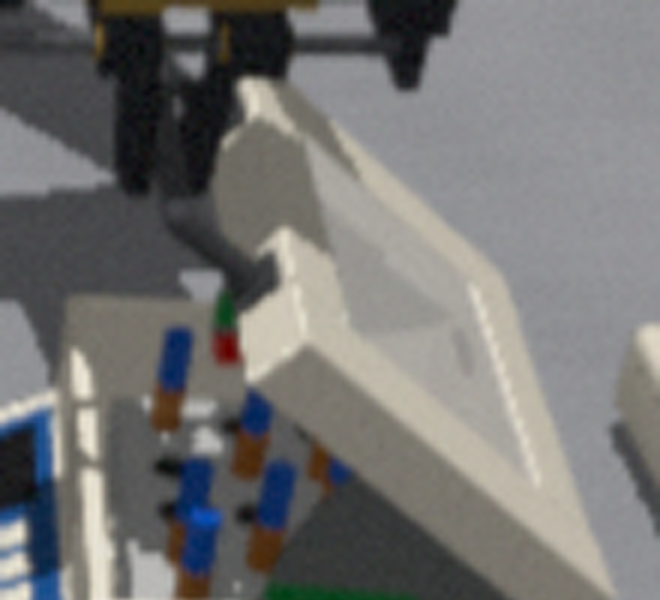

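The near top corner of the lid is at image (362.2,166.7), which matches the 0.70 rad prediction of (361.9,166.9). On the far cheek the green sits at the rim with red still below it. I'll check that it holds steady and then hand in.

Run:
```python
from h import *
a1=st()["eef_pos"]; r.sleep(1); b1=st()["eef_pos"]; print(b1-a1)
print(order.close_job())
```

```text
t 31.02 p [0.5448 0.1685 0.2594] F [ -5.4  -1.2 -11.5] op 0.104 ff 40.3
 t 32.02 p [0.5448 0.1685 0.2594] F [ -6.   -1.7 -11.3] op 0.108 ff 40.3
[-1.15858488e-05  3.02775415e-06 -1.35600841e-05]
the job is handed in; nothing more can be done
None
```

Job handed in at 32 s: the swab is in the open vial with its cap pressed home (26 N peak), and the arm is holding the incubator lid steady at about 0.70 rad (40°), green band at the rim and no red above it.

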